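# Hold the viewer's amber cover at its balance point

## Robot

A 7-joint arm with a two-finger parallel gripper is mounted at the origin on a cart in front of the work surface, level with it; the furniture and walls round the work are solid. World frame = base frame: x ahead of the robot, y to its left, z up, the work surface at z = 0. Lengths are in m, angles in rad, forces in N, time in s.
With the tool pointing down it reaches from about 0.425 to 0.825 m from the base axis. Payload 3.6 kg.
Tool frame: the origin (TCP) lies where the fingers leave the gripper's body, on its centre line; the fingertips stand 73 mm ahead of it and the grasp point (between the pads) lies 54 mm ahead of it; x points along the fingers, y is the direction in which the jaws open and shut, and the axes are right-handed (so a half turn about x gives the same grasp; the last joint's range is limited). The gripper opens to 85 mm and grips with 20 to 120 N. Pads are 22 mm wide; open, the fingers measure 114 mm over their backs; the gripper's body (76 mm by 85 mm) begins 54 mm behind the grasp point. The pads swing forward as they close: fully open they stand 13 mm farther back than shut.
Start: joints at [-1.262, 0.615, -0.013, 1.423, 0.008, 1.103, -0.04], TCP at [0.214, 0.614, 0.304] pointing down, gripper open.
Joint ranges: [-3.12, 3.12], [-0.3, 2.06], [-1.34, 1.32], [0.26, 2.42], [-1.36, 4.5], [0.01, 1.98], [-2.84, 2.84]. Speed limits (rad/s): [2.79, 2.79, 3.14, 3.14, 3.14, 3.14, 3.14].

## Interface

Orientations are given as a unit quaternion [x, y, z, w].
In Python, from station import arm, snapshot, camera_info, ticket gives the robot as it stands. Calls block until the motion is done:
- arm.movep(position, orientation): joint-space move of the TCP to a pose.
- arm.line_to(position, velocity=0.15, ori=None): straight line of the TCP; ori=None keeps the orientation; velocity is the mean speed in m/s.
- arm.move_j(angles): joint-space move.
- arm.move_gripper(opening, effort=None): opening from 0.0 (shut) to 1.0 (fully open); effort is the grip in N (None keeps the last); returns when the fingers have stopped.
- arm.pause(seconds).
- arm.ik(position, orientation): joint angles nearest the present ones, or None.
- snapshot(name): name is "scene" or "top"; returns the picture (420x560x3 uint8, blue, green, red); there is no depth.
- camera_info(name): a dict with "fx", "fy", "cx", "cy" (pixels), "R" (3x3) and "t" (3): a world point X has camera coordinates R X + t. Camera axes: x right, y down, z forward; pixel columns grow to the right and rows downward; lengths in m; the calibration is good to about 2 mm. A picture is of the moment at which its call begins. camera_info takes no time and is no camera call.
A pose or a line that the arm cannot do raises arm.MotionError and nothing moves.
- ticket.finish_job(): hands the job in, once; it reports no verdict.
Readings, each from a call of its own:
- arm.read_time(): time.
- arm.read_joint_positions(): joint angles.
- arm.read_dq(): joint speeds.
- arm.read_effort(): joint torques, N m.
- arm.read_tool_pos(): TCP position.
- arm.read_eef_rot(): TCP orientation.
- arm.read_ft_force(): force on the tool from outside, world axes, zero at the start.
- arm.read_wrist_torque(): the same for the moment, N m.
- arm.read_opening(): opening from 0.0 (shut) to 1.0 (fully open).
Only numpy, scipy, OpenCV 4.12 (cv2) and the standard library are available. Lean on these libraries where they do the work, as an engineer would, in place of code of your own. Each camera call takes 0.05 s, during which the arm holds its last target.

## Task

The stay that props up the amber cover of the blue-light dish viewer has come off, and a colleague needs both hands to clip it back on. Draw the latch bolt at the front fully open, then swing the cover up (it has a black finger peg for this) to its balance point, where it stands straight up over its hinge and tends to fall neither shut nor over backwards, and finish while still holding it there. Move the cover gently, never letting it drop or topple either way, and leave the loose stay and the other things on the bench where they are.

Things in the scene. Friction and masses are not known exactly. Their poses are not given: they have to be found in the camera images.
- viewer: Blue-light dish viewer: white box fixed on the bench, 120 (x) x 144 (y) x 50 mm high, open-topped, with a blue lit plate and a dish inside, closed by an amber cover. Origin: centre of its underside. Axes: z up; -x the front with the latch (faces the robot at yaw 0), +x the rear with the hinge, +y its left side (ball stud for the stay), -y its right side, where the finger peg is.
- cover: Amber sheet in an aluminium frame, 144 mm wide, 112 mm from hinge to front edge, 6 mm thick, 0.2 to 0.5 kg. Origin on the hinge axis, mid rear edge, 53 mm up. Shut, it lies level, axes as the viewer's. Its weight lies evenly about the plane through the hinge: it balances with the sheet upright. The hinge has next to no friction: let go elsewhere, the cover falls shut or over backwards.
- cover_hinge (a joint): Opening angle of the cover, rad: 0 shut and level, 1.571 upright = the balance point, stop at 2.75 (fallen over backwards). The front edge rises and goes over to the rear (the viewer's +x) as it opens. Blocked by the bolt until that is drawn.
- peg (a point): Middle of the black finger peg on the cover's right edge near the front: round rod 10 mm thick along the viewer's y (parallel to the hinge), 54 mm bare between a collar at the cover's edge and a 16 mm end cap. The point is 31 mm out from the edge, in the sheet's plane, 103 mm from the hinge axis; 53 mm above the bench shut, 156 mm at balance. The rod can turn between the fingers.
- hinge_by_peg (a point): Point on the hinge axis, fixed to the viewer, 53 mm above the bench, level with the peg's middle along y: the centre of the peg's arc (radius 103 mm, in the viewer's x-z plane). At the balance point the peg is straight above it. It lies in free air beside the box.
- bolt_slide (a joint): How far the latch bolt is drawn, m: 0 to 0.004 at the start (locked: its bar lies over a lug on the cover), stop at 0.037; the bar is clear of the lug from 0.026. It slides along the viewer's +y (its left) with 1 to 2 N of friction and stays where it is left.
- bolt_knob (a point): Point to grip on the bolt's black knob: an upright round post 12 mm thick on the bar in the channel at the viewer's front. The point is 85.5 mm above the bench; the post is bare from 68 to 93 mm, its 15 mm cap ends at 99.5 mm, the channel's edges at 65 mm. It moves with the bolt.
- stay: The stay: small black gas strut with two grey end sockets, 128 x 11 x 12 mm, lying loose on the bench in front of the viewer. Not to be touched. Origin: about its middle, on the bench; x along it.
- bottle_agar: Bystander: clear reagent bottle with white cap, 58 mm wide, 103 mm high, at the back. Origin: underside.
- beaker_50: Bystander: small glass beaker, 45 mm wide, 57 mm high, at the back beside the microscope. Origin: underside.
- jar_gold: Bystander: culture jar with gold lid, 69 mm wide, 127 mm high, at the back right. Origin: underside.
- bottle_amber: Bystander: brown bottle with black cap, 50 mm wide, 86 mm high, by the right-hand pane. Origin: underside.
- timer: Bystander: white bench timer, 58 x 62 x 18 mm, in front of the microscope. Origin: underside.
- side_pane_right: Clear glass pane, fixed, at the bench's right edge, easily overlooked: 6 mm thick, in the plane y = -0.21, from x = 0.36 to 0.87, its top 0.50 m above the bench. It stands between the robot's start and the viewer: go over it or round its front edge. Origin: underside, x 0.614.

How it is judged:
By the outcome, as a careful person would: the job done as asked, in the order asked, and still so for the second after the job is handed in, while the arm keeps its last pose, push and grip.
It also fails if it takes over 51 s, if anything falls off the work surface, if the arm or the gripper's body presses on something with over 40 N, if the wrist force passes 120 N, or if a joint passes its speed limit or range.

## Working session

There is one attempt and no reset: what is moved stays moved. The work goes in short steps, each a Python script; the robot and the scene stay as the last script left them, time stands still between calls to the robot, and variables do not carry over. Pictures are saved under pics/ and viewed, and the job is handed in when it is done.

```bash
mkdir -p pics; ls
python3 - <<'E'
from station import arm,snapshot,camera_info
import cv2
for n in("scene","top"):
    cv2.imwrite(f"pics/{n}0.png",snapshot(n)); c=camera_info(n); print(n,c)
print(arm.read_time(),arm.read_tool_pos(),arm.read_eef_rot(),arm.read_ft_force())
E
```

```text
pics
scene {'fx': 432.5099159902923, 'fy': 432.5099159902923, 'cx': 287.0328595375162, 'cy': 212.3283546723487, 'R': array([[ 0.63840157, -0.76968985, -0.00457916],
       [-0.48749826, -0.39972605, -0.7762503 ],
       [ 0.59564157,  0.49779174, -0.6304082 ]]), 't': array([-0.28543087,  0.3825023 ,  0.65084693])}
top {'fx': 459.6648437487349, 'fy': 459.6648437487349, 'cx': 281.2913912607929, 'cy': 209.9954815597301, 'R': array([[ 0.00203598, -0.99997442,  0.00685669],
       [-0.98770386, -0.00308276, -0.15630604],
       [ 0.15632318, -0.00645415, -0.98768487]]), 't': array([0.10927945, 0.56491042, 1.12686476])}
0.1 [0.21337642 0.61341746 0.30284103] [ 0.11697072  0.69735599 -0.11861496  0.69709609] [-0.20146769  0.21959106  0.2105619 ]
```

View pics/scene0.png

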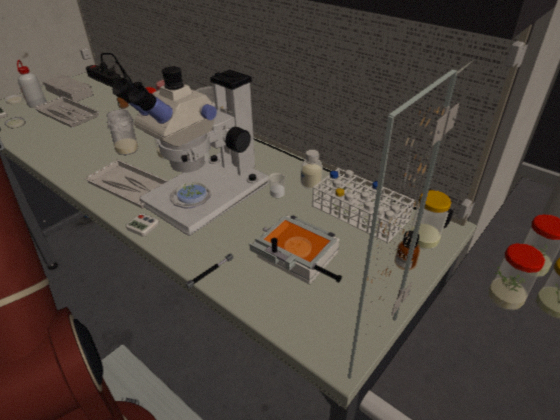

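View pics/top0.png

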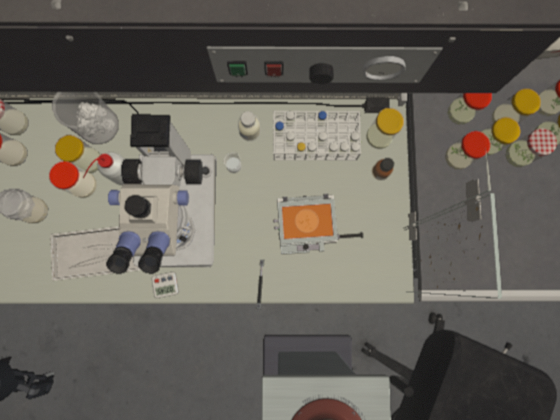

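Run:
```python
import cv2
a=cv2.imread("pics/top0.png")[180:310,250:420]; cv2.imwrite("pics/t1.png",cv2.resize(a,None,fx=4.6,fy=4.6,interpolation=cv2.INTER_CUBIC))
a=cv2.imread("pics/scene0.png")[205:295,230:350]; cv2.imwrite("pics/s1.png",cv2.resize(a,None,fx=6.5,fy=6.5,interpolation=cv2.INTER_CUBIC))
```

```text
(no output)
```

View pics/t1.png

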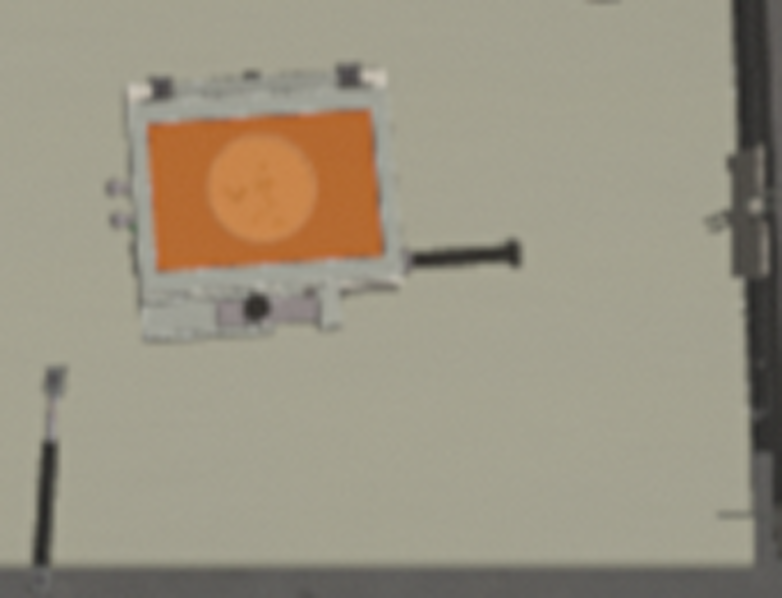

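View pics/s1.png

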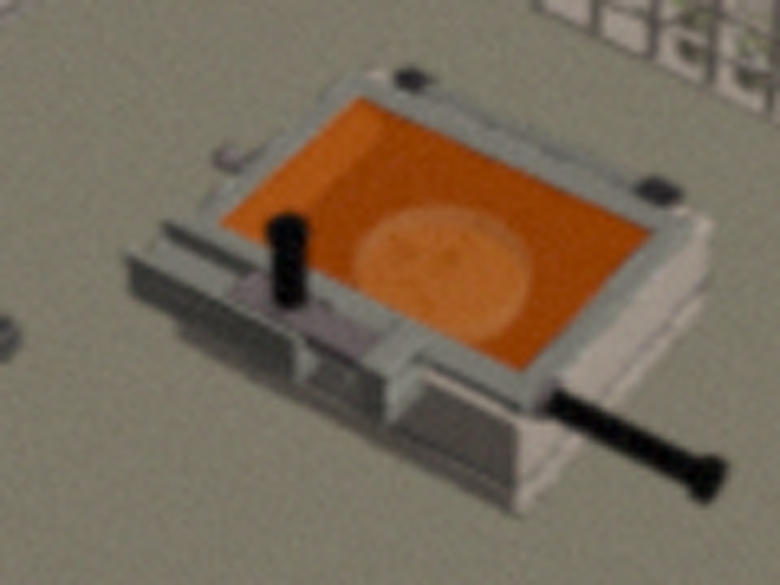

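```bash
cat > h.py <<'E'
import numpy as np
from station import arm,snapshot,camera_info,ticket
import cv2
def ray(n,u,v):
    c=camera_info(n);R=np.array(c['R']);t=np.array(c['t'])
    return -R.T@t, R.T@np.array([(u-c['cx'])/c['fx'],(v-c['cy'])/c['fy'],1])
def atz(n,u,v,z):
    o,d=ray(n,u,v); return o+d*(z-o[2])/d[2]
def proj(n,X):
    c=camera_info(n); p=np.array(c['R'])@X+np.array(c['t']); return c['fx']*p[0]/p[2]+c['cx'],c['fy']*p[1]/p[2]+c['cy']
E
python3 - <<'E'
from h import *
T=lambda x,y:("top",250+x/4.6-.4,180+y/4.6-.4)
S=lambda x,y:("scene",230+x/6.5-.4,205+y/6.5-.4)
np.set_printoptions(precision=4,suppress=True)
for n,p,z in [("knobtop",T(256,306),.0995),("knobtop",S(287,220),.0995),("knobbase",S(290,300),.065),
 ("pegin",T(410,260),.053),("pegin",S(556,401),.053),("pegcap",T(515,253),.053),("pegcap",S(706,478),.053),
 ("hingeL",T(160,90),.055),("hingeR",T(348,77),.055),("hingeL",S(411,80),.055),("hingeR",S(660,192),.055),
 ("amberFL",T(156,271),.055),("amberFR",T(384,253),.055),("amberRL",T(148,125),.055),("amberRR",T(371,111),.055),
 ("coverFRcorner",T(402,280),.05),("coverFRcornerS",S(528,408),.056),
 ("stay near",T(55,380),.008),("stay end",T(42,575),.008)]:
    print(n,p[0],atz(*p,z))
print(arm.read_joint_positions())
E
```

```text
knobtop top [0.4684 0.0535 0.0995]
knobtop scene [0.4705 0.0546 0.0995]
knobbase scene [0.4699 0.0538 0.065 ]
pegin top [ 0.4973 -0.0334  0.053 ]
pegin scene [ 0.4982 -0.0337  0.053 ]
pegcap top [ 0.5013 -0.0908  0.053 ]
pegcap scene [ 0.5014 -0.0893  0.053 ]
hingeL top [0.5907 0.103  0.055 ]
hingeR top [ 0.5983 -0.0006  0.055 ]
hingeL scene [0.5915 0.1017 0.055 ]
hingeR scene [ 0.599 -0.003  0.055]
amberFL top [0.4908 0.1051 0.055 ]
amberFR top [ 0.5009 -0.019   0.055 ]
amberRL top [0.5711 0.1096 0.055 ]
amberRR top [ 0.5793 -0.0131  0.055 ]
coverFRcorner top [ 0.4867 -0.0292  0.05  ]
coverFRcornerS scene [ 0.4877 -0.0303  0.056 ]
stay near top [0.4338 0.1611 0.008 ]
stay end top [0.3266 0.1674 0.008 ]
[-1.2625  0.6158 -0.0126  1.4248  0.0081  1.1034 -0.0404]
```

Run:
```python
from h import *
np.set_printoptions(precision=3,suppress=True)
def tri(a,b):
    o1,d1=ray("top",*a);o2,d2=ray("scene",*b)
    A=np.stack([d1,-d2],1);k=np.linalg.lstsq(A,o2-o1,rcond=None)[0]
    p,q=o1+k[0]*d1,o2+k[1]*d2; return (p+q)/2,np.linalg.norm(p-q)
for n,a,b in [("eyeL",(119,262),(127,90)),("eyeR",(154,262),(160,108)),("blk",(152,132),(232,78)),("blk2",(137,207),(173,72)),("knobR",(194,172),(238,139))]: print(n,tri(a,b))
import math
def q(yaw):
    from scipy.spatial.transform import Rotation as R
    # tool x down, tool y = jaw dir at angle yaw in the xy plane
    x=np.array([0,0,-1.]);y=np.array([math.cos(yaw),math.sin(yaw),0]);z=np.cross(x,y)
    return R.from_matrix(np.stack([x,y,z],1)).as_quat()
for nm,p,yaws in [("knob",(.4695,.054,.1425),[math.pi/2+.07,-math.pi/2+.07]),("knobhi",(.4695,.054,.25),[math.pi/2+.07,-math.pi/2+.07]),("peg",(.4995,-.0605,.107),[.07,math.pi+.07]),("up",(.602,-.053,.21),[.07,math.pi+.07]),("via",(.30,.32,.30),[math.pi/2+.07,-math.pi/2+.07,.07])]:
    for y in yaws: 
        j=arm.ik(p,q(y)); print(nm,round(y,2),None if j is None else np.round(j,2))
from scipy.spatial.transform import Rotation as R
print(R.from_quat(arm.read_eef_rot()).as_matrix(),arm.read_time())
```

```text
eyeL (array([0.422, 0.411, 0.341]), np.float64(0.007610246249125947))
eyeR (array([0.433, 0.345, 0.317]), np.float64(0.032910320187336535))
blk (array([0.688, 0.377, 0.292]), np.float64(0.0040311823227783565))
blk2 (array([0.522, 0.379, 0.357]), np.float64(0.004098872542138623))
knobR (array([0.633, 0.312, 0.17 ]), np.float64(0.0007939279287985652))
knob 1.64 [-0.1   0.6  -0.09  2.09  0.11  0.46  1.37]
knob -1.5 [-0.5   0.65  0.51  2.1  -0.61  0.54 -1.04]
knobhi 1.64 [-0.17  0.42  0.01  1.99 -0.01  0.74  1.49]
knobhi -1.5 [-0.65  0.5   0.71  2.   -0.45  0.8  -1.17]
peg 0.07 [-0.02  0.7   0.15  2.03 -0.24  0.43  0.38]
peg 3.21 [ 0.37  0.73 -0.45  2.02  0.62  0.52  2.69]
up 0.07 [-0.16  0.67  0.36  1.68 -0.29  0.85  0.39]
up 3.21 [-0.53  0.92  1.13  1.69 -0.91  1.15 -2.21]
via 1.64 [-0.8   0.3  -0.09  2.    0.03  0.84  0.73]
via -1.5 [-1.42  0.37  0.75  2.02 -0.32  0.88 -1.99]
via 0.07 [-1.1   0.31  0.31  2.01 -0.12  0.84 -0.66]
[[-0.001  0.329  0.944]
 [-0.002  0.944 -0.329]
 [-1.    -0.002  0.   ]] 0.1
```

```bash
cat >> h.py <<'E'
import math
from scipy.spatial.transform import Rotation as Rn
def q(yaw):
    x=np.array([0,0,-1.]);y=np.array([math.cos(yaw),math.sin(yaw),0]);z=np.cross(x,y)
    return Rn.from_matrix(np.stack([x,y,z],1)).as_quat()
YAW=.07
QK=q(math.pi/2+YAW); QP=q(YAW)
np.set_printoptions(precision=4,suppress=True)
E
python3 - <<'E'
from h import *
a=.1145
j=np.array(arm.ik((.43*math.cos(a),.43*math.sin(a),.30),QK)); print(j)
j0=np.array(arm.read_joint_positions())
if abs(j[2])<.1 and abs(j[1])<.6:
    m=j.copy(); m[0]=j0[0]; m[6]=.2
    arm.move_j(m.tolist()); print(arm.read_time(),arm.read_tool_pos(),arm.read_ft_force())
    arm.move_j(j.tolist()); print(arm.read_time(),arm.read_tool_pos(),arm.read_ft_force())
E
```

```text
[-0.2462  0.2842  0.104   2.0273 -0.0394  0.832   1.5209]
```

Run:
```python
from h import *
a=.1145
j=np.array(arm.ik((.43*math.cos(a),.43*math.sin(a),.30),QK))
j0=np.array(arm.read_joint_positions())
m=j.copy(); m[0]=j0[0]; m[6]=.3
arm.move_j(m.tolist()); print(arm.read_time(),arm.read_tool_pos(),arm.read_ft_force())
arm.move_j(j.tolist()); print(arm.read_time(),arm.read_tool_pos(),arm.read_ft_force())
K=np.array([.4695,.054])
arm.movep([*K,.22],QK)
print(arm.read_time(),arm.read_tool_pos(),Rn.from_quat(arm.read_eef_rot()).as_matrix()[:,1])
cv2.imwrite("pics/a1.png",snapshot("scene"))
```

```text
1.0083 [0.1834 0.3907 0.3005] [0.1554 1.0261 1.1509]
2.55 [0.4273 0.0504 0.2999] [-1.3374  0.252   0.6187]
3.0 [0.4689 0.0548 0.2197] [-0.0716  0.9974 -0.    ]
```

View pics/a1.png

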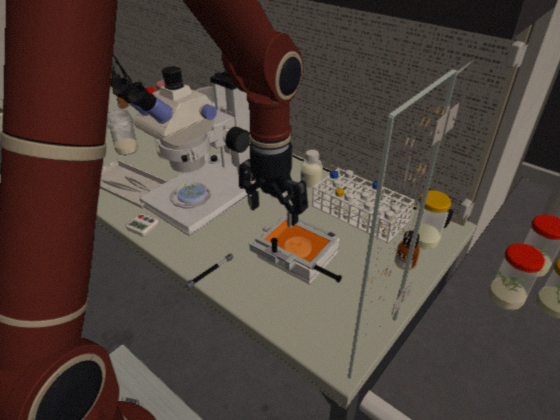

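Run:
```python
from h import *
K=np.array([.4695,.054])
arm.line_to([*K,.1425],velocity=.08)
print(arm.read_time(),arm.read_tool_pos(),arm.read_ft_force())
arm.move_gripper(0.0,20)
print(arm.read_time(),arm.read_opening(),arm.read_tool_pos(),arm.read_ft_force())
cv2.imwrite("pics/a2.png",cv2.resize(snapshot("scene")[150:300,200:370],None,fx=4,fy=4,interpolation=cv2.INTER_CUBIC))
```

```text
4.1667 [0.4698 0.054  0.1429] [-0.5148  0.239  -0.3802]
4.825 0.16082468002546524 [0.4695 0.0539 0.1426] [-0.3946 -0.0934  1.658 ]
```

View pics/a2.png

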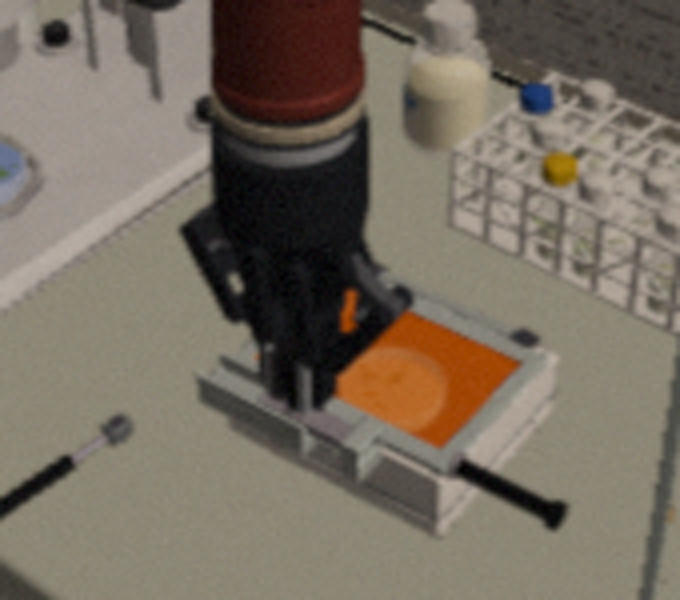

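The fingers hold the knob: in the crop they close on it at about (300,385), and the opening is about 13 mm. Now I'll draw the bolt.

Run:
```python
from h import *
u=np.array([-math.sin(YAW),math.cos(YAW),0])
p0=np.array([.4695,.0539,.1425])
arm.line_to((p0+.030*u).tolist(),velocity=.04)
print(arm.read_time(),(np.array(arm.read_tool_pos())-p0)@u,arm.read_ft_force())
for s in np.arange(.032,.041,.001):
    arm.line_to((p0+s*u).tolist(),velocity=.02)
    f=np.array(arm.read_ft_force()); print(round(s,4),(np.array(arm.read_tool_pos())-p0)@u,f)
    if f@u<-9: break
print(arm.read_time(),arm.read_opening())
cv2.imwrite("pics/a3.png",cv2.resize(snapshot("scene")[150:300,200:370],None,fx=4,fy=4,interpolation=cv2.INTER_CUBIC))
```

```text
5.775 0.030735168995705293 [-1.3955  1.5964  3.5221]
0.032 0.03190120959519989 [-0.6911  0.221   4.4618]
0.033 0.0326939671702124 [-0.2334 -0.582   4.6713]
0.034 0.03390727060146286 [-1.3404 -1.3314  5.1958]
0.035 0.03456952181350973 [ 0.0511 -3.1747  5.8886]
0.036 0.03471185162967172 [-0.6966 -3.5348  4.706 ]
0.037 0.034839997685237205 [-0.0501 -6.6564  4.5388]
0.038 0.03499026811553901 [-0.4232 -9.0118  6.0741]
0.039 0.0351143420577817 [ 0.7261 -8.8545  5.3799]
0.04 0.03527282811331414 [ 0.5007 -9.6123  4.7839]
8.025 0.1575775673388198
```

View pics/a3.png

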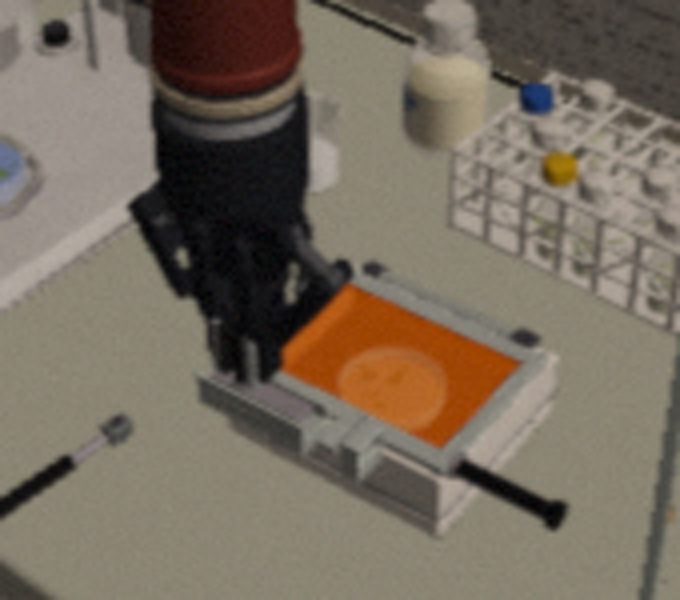

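The bolt is drawn to its stop: travel ended at about 35 mm with the force rising to 9 N. Next I'll release it and go to the peg.

Run:
```python
from h import *
u=np.array([-math.sin(YAW),math.cos(YAW),0])
p0=np.array([.4695,.0539,.1425])
arm.line_to((p0+.0352*u).tolist(),velocity=.03)
print(arm.read_ft_force())
arm.move_gripper(0.6)
arm.line_to((p0+.0352*u+[0,0,.10]).tolist(),velocity=.12)
P=np.array([.4995,-.0605])
arm.movep([*P,.20],QP)
print(arm.read_time(),arm.read_tool_pos(),arm.read_joint_positions())
cv2.imwrite("pics/b1.png",cv2.resize(snapshot("scene")[150:300,200:370],None,fx=4,fy=4,interpolation=cv2.INTER_CUBIC))
cv2.imwrite("pics/b2.png",cv2.resize(snapshot("top")[180:310,250:420],None,fx=4,fy=4,interpolation=cv2.INTER_CUBIC))
```

```text
[-0.2266 -3.5546  4.9417]
10.6833 [ 0.4993 -0.0595  0.1994] [-0.2603  0.5779  0.5053  1.9748 -0.4265  0.6958  0.5829]
```

View pics/b1.png

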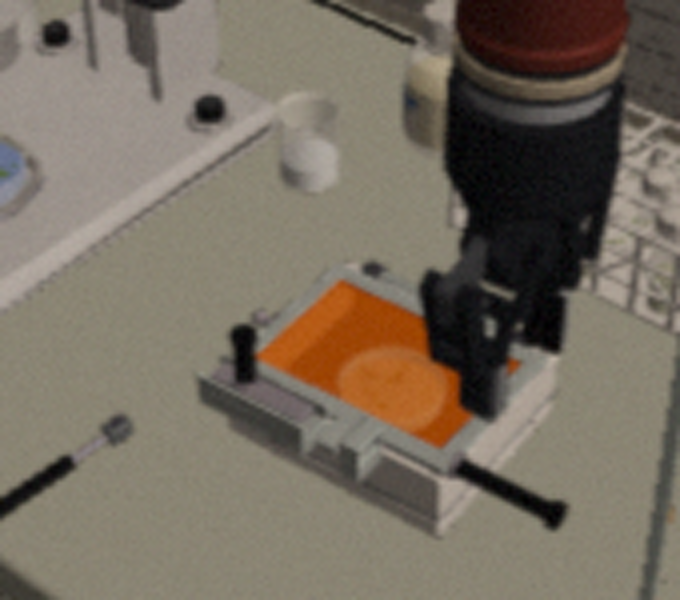

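View pics/b2.png

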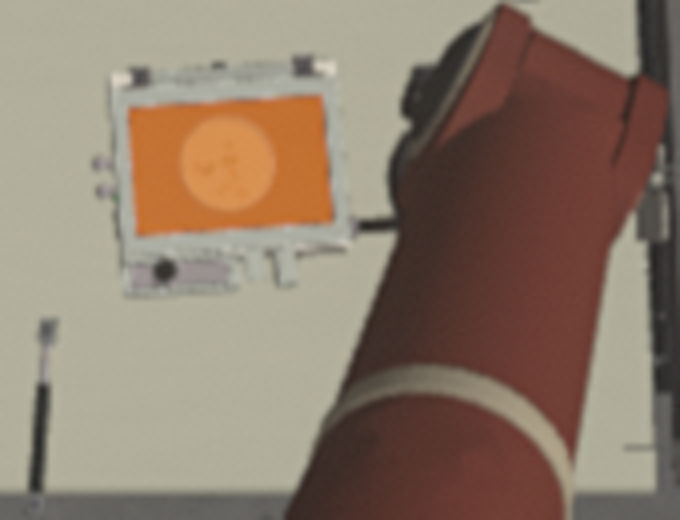

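Run:
```python
from h import *
cv2.imwrite("pics/b3.png",snapshot("scene"))
for p in [(.4995,-.0605,.107),(.53,-.06,.18),(.602,-.053,.21)]: print(arm.ik(p,QP))
```

```text
[-0.1684  0.723   0.3766  2.0372 -0.5543  0.4805  0.6919]
[-0.2406  0.643   0.4856  1.9097 -0.4506  0.6979  0.5841]
[-0.2555  0.6951  0.5171  1.6823 -0.4241  0.8779  0.507 ]
```

View pics/b3.png

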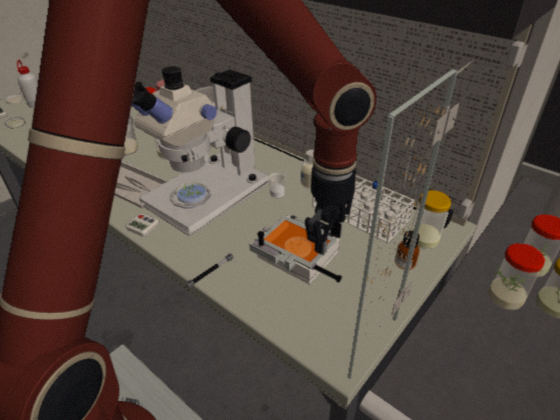

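The knob now stands at the left end of the channel, at b1 pixel (242,350), and the arm is clear of the pane. Going down onto the peg.

Run:
```python
from h import *
P=np.array([.4995,-.0605])
arm.line_to([*P,.108],velocity=.07)
print(arm.read_time(),arm.read_tool_pos(),arm.read_ft_force())
cv2.imwrite("pics/c1.png",cv2.resize(snapshot("scene")[170:320,240:390],None,fx=4,fy=4,interpolation=cv2.INTER_CUBIC))
```

```text
12.3 [ 0.4998 -0.0606  0.1084] [ 0.4183 -0.3104 -0.0597]
```

View pics/c1.png

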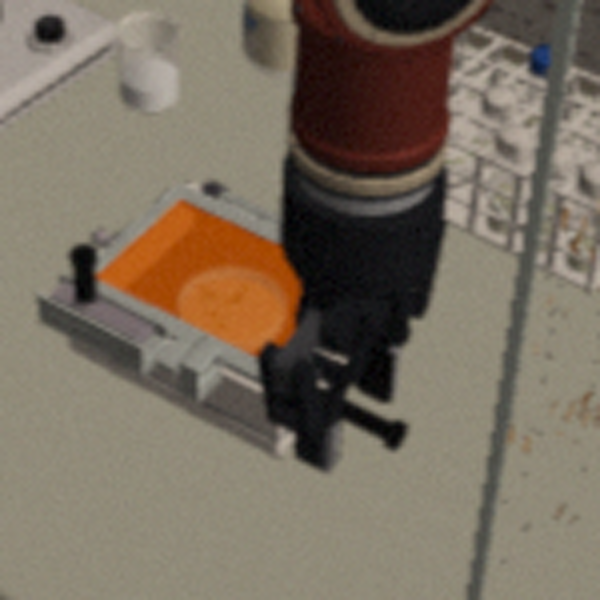

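Run:
```python
from h import *
arm.move_gripper(0.0,30)
print(arm.read_time(),arm.read_opening(),arm.read_tool_pos(),arm.read_ft_force())
cv2.imwrite("pics/c2.png",cv2.resize(snapshot("scene")[170:320,240:390],None,fx=4,fy=4,interpolation=cv2.INTER_CUBIC))
```

```text
12.8 0.09881173792404009 [ 0.4987 -0.0606  0.1081] [-2.9703 -0.2751  3.4462]
```

View pics/c2.png

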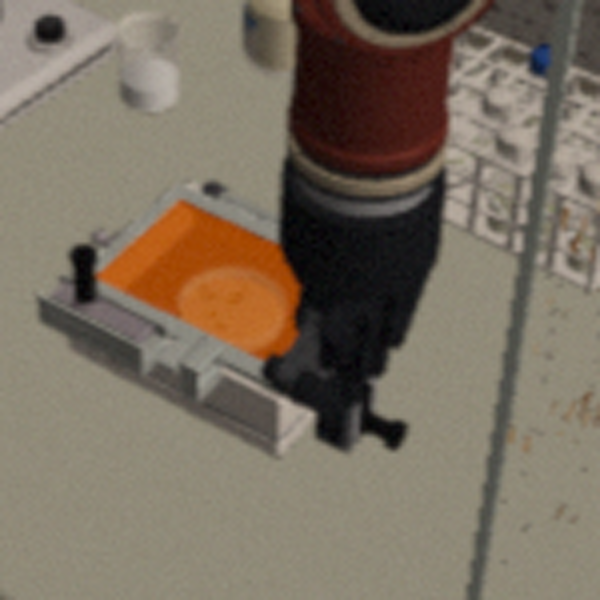

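The peg is held (opening about 8 mm, force 3 N). I'll lift in small steps along the arc and watch the forces.

```bash
cat >> h.py <<'E'
ux=np.array([math.cos(YAW),math.sin(YAW),0]); uz=np.array([0,0,1.])
C=np.array([.4983,-.0606,.1081])+.103*ux
def at(th): return C+.103*(-math.cos(th)*ux+math.sin(th)*uz)
def ang(p):
    d=np.array(p)-C; return math.atan2(d[2],-(d@ux)), math.hypot(d[2],d@ux)
E
python3 - <<'E'
from h import *
for th in (.05,.1,.2,.3):
    arm.line_to(at(th).tolist(),velocity=.03)
    f=np.array(arm.read_ft_force())
    print(th,arm.read_time(),ang(arm.read_tool_pos()),f,arm.read_opening())
    if np.linalg.norm(f)>15: break
cv2.imwrite("pics/c3.png",cv2.resize(snapshot("scene")[170:320,240:390],None,fx=4,fy=4,interpolation=cv2.INTER_CUBIC))
E
```

```text
0.05 13.175 (0.04891867328891319, 0.10275188825589081) [ 0.2816 -0.3102 -2.8566] 0.1028215673505529
0.1 13.5 (0.10135588637367425, 0.10280637112836737) [ 0.2049  0.2059 -3.8221] 0.10165621783826816
0.2 13.9917 (0.2027456464124374, 0.10295057416377618) [ 1.3322  0.5558 -2.7021] 0.10140094983591245
0.3 14.4833 (0.3006078934555364, 0.10313920508939325) [ 0.1156  0.8137 -3.3013] 0.103236205870851
```

View pics/c3.png

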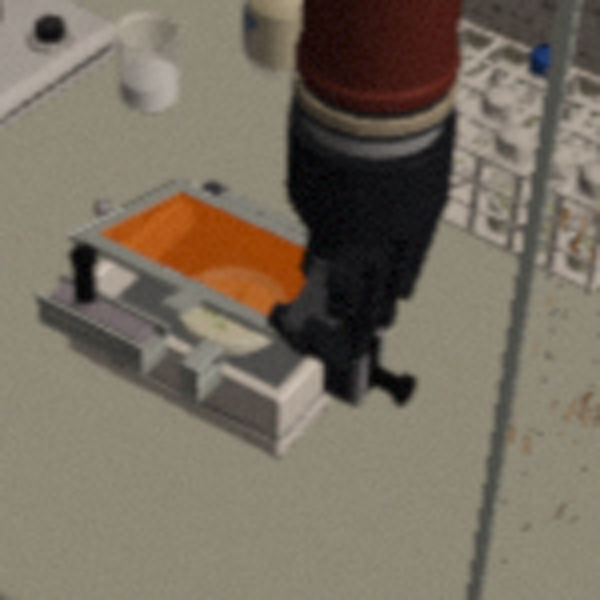

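The cover is rising cleanly, with forces of about 3 N. Continuing to the balance point.

Run:
```python
from h import *
for th in [*np.arange(.4,1.45,.1),1.5,math.pi/2]:
    arm.line_to(at(th).tolist(),velocity=.03)
    f=np.array(arm.read_ft_force())
    print(round(th,2),np.round(ang(arm.read_tool_pos()),4),f,round(arm.read_opening(),4))
    if np.linalg.norm(f)>20: break
arm.pause(.5)
print(arm.read_time(),arm.read_tool_pos(),ang(arm.read_tool_pos()),arm.read_ft_force())
cv2.imwrite("pics/d1.png",cv2.resize(snapshot("scene")[130:290,220:400],None,fx=4,fy=3.75,interpolation=cv2.INTER_CUBIC))
cv2.imwrite("pics/d2.png",cv2.resize(snapshot("top")[160:290,250:420],None,fx=4.6,fy=4.6,interpolation=cv2.INTER_CUBIC))
```

```text
0.4 [0.4003 0.1034] [-1.3718  0.7314 -0.8165] 0.1024
0.5 [0.4966 0.1036] [-3.9108 -0.7652 -0.507 ] 0.1031
0.6 [0.597 0.104] [-6.0812  0.0605  1.5325] 0.1007
0.7 [0.6937 0.1044] [-8.2677 -0.5937  3.2433] 0.099
0.8 [0.7895 0.1049] [-8.656   0.2065  5.3597] 0.1029
0.9 [0.8853 0.1054] [-10.1168  -0.399    9.0455] 0.0974
1.0 [0.9894 0.1057] [-11.304    0.0116  11.9381] 0.1048
1.1 [1.1084 0.1055] [-8.7072  0.6985 13.0479] 0.1004
1.2 [1.2195 0.1053] [-5.4957  0.0237 11.4954] 0.1034
1.3 [1.3224 0.1051] [-4.1902  1.7433  7.9723] 0.103
1.4 [1.4231 0.1045] [-2.6948  0.8001  5.8607] 0.1031
1.5 [1.517  0.1042] [-1.496   0.7591  5.5268] 0.1015
1.57 [1.5832 0.104 ] [-1.7156  1.5498  6.3605] 0.1021
21.325 [ 0.6022 -0.0533  0.2121] (1.5823489443494165, 0.10396775629068518) [-1.2621  0.3868  5.245 ]
```

View pics/d1.png

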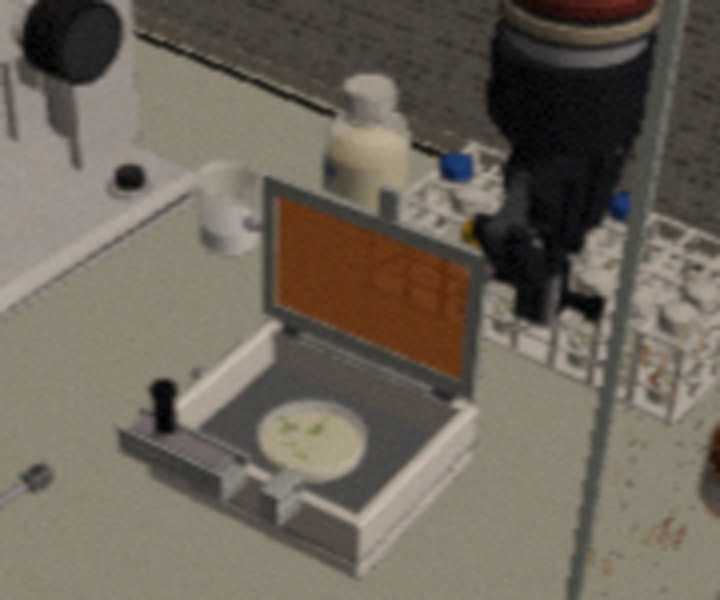

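View pics/d2.png

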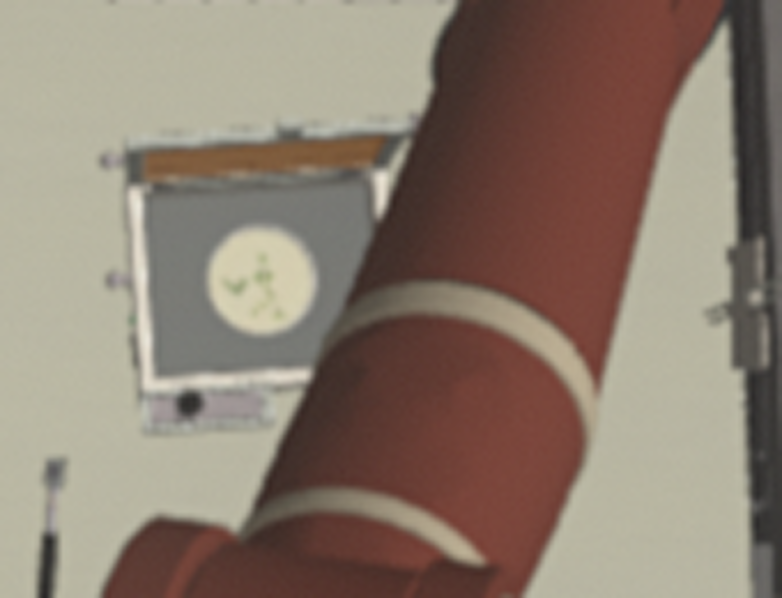

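```bash
cat >> h.py <<'E'
uy=np.array([-math.sin(YAW),math.cos(YAW),0]); HO=np.array([.5938,.0493,.053])
def cov(a,y,n,th): # a out from hinge, y, n normal (shut: up)
    d=-math.cos(th)*ux+math.sin(th)*uz; nn=math.sin(th)*ux+math.cos(th)*uz
    return HO+a*d+y*uy+n*nn
E
cat > ov.py <<'E'
from h import *
import sys
tag=sys.argv[1]; th=float(sys.argv[2])
for n,(r0,r1,c0,c1),f in (("scene",(165,245,280,350),7),("top",(180,225,270,350),9)):
    im=snapshot(n)[r0:r1,c0:c1]; im=cv2.resize(im,None,fx=f,fy=f,interpolation=cv2.INTER_CUBIC)
    raw=im.copy()
    for t,col in ((th,(0,255,0)),):
        for nn in (-.003,.003):
            pts=[cov(0.112,.072,nn,t),cov(.112,-.072,nn,t),cov(0,-.072,nn,t),cov(0,.072,nn,t)]
            P=np.array([[(u-c0+.5)*f-.5,(v-r0+.5)*f-.5] for u,v in (proj(n,p) for p in pts)])
            cv2.polylines(im,[np.round(P).astype(int)],True,col if nn<0 else (255,255,0),1)
    cv2.imwrite(f"pics/{tag}_{n}.png",im); 
    a=proj(n,cov(.112,.05,-.003,th)); b=proj(n,cov(.112,.05,-.003,th+.05)); print(n,"px per .05rad",np.array(b)-np.array(a))
E
python3 ov.py e1 1.571
```

```text
scene px per .05rad [ 1.4663 -1.1943]
top px per .05rad [-0.1701 -2.3889]
```

View pics/e1_scene.png

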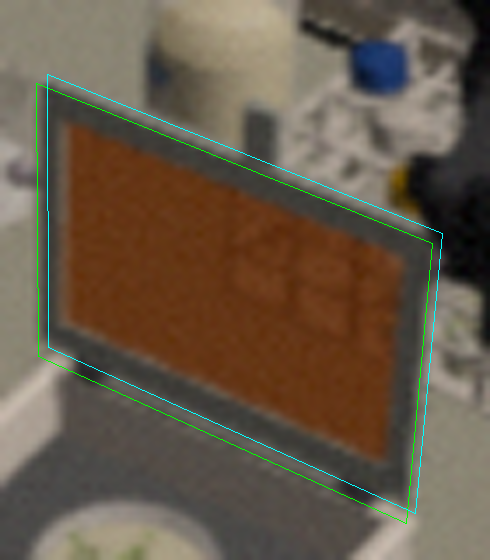

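View pics/e1_top.png

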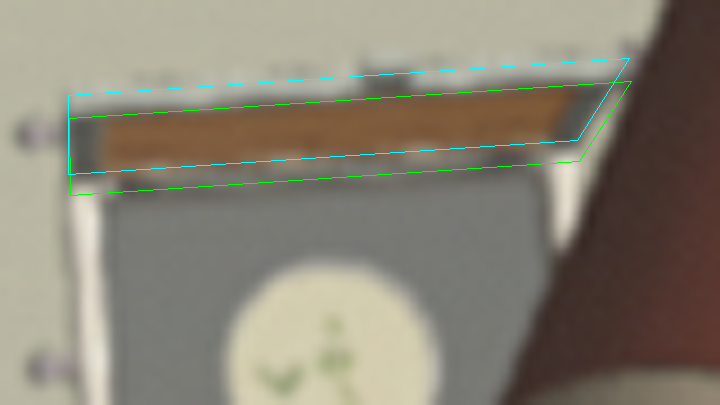

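Run:
```python
from h import *
im=snapshot("top")[182:206,276:322].astype(np.uint8)
cv2.imwrite("pics/f1.png",cv2.resize(im,None,fx=17,fy=17,interpolation=cv2.INTER_CUBIC))
# predicted v at several columns for edges
for th in (1.541,1.571,1.601):
  for n in (-.003,.003):
    print(th,n,[ (round(u-276,1),round(v-182,1)) for u,v in (proj("top",cov(.112,y,n,th)) for y in (.06,.03,0.015,-.02))])
print("bot",[ (round(u-276,1),round(v-182,1)) for u,v in (proj("top",cov(0,y,-.003,1.571)) for y in (.06,.03,0,-.02))])
g=cv2.cvtColor(im,cv2.COLOR_BGR2GRAY)
for c in (8,12,20,28,34): print(c,g[:,c].tolist())
print(arm.read_wrist_torque(),arm.read_ft_force(),Rn.from_quat(arm.read_eef_rot()).as_matrix()[:,0])
```

```text
1.541 -0.003 [(np.float64(6.6), np.float64(11.7)), (np.float64(19.6), np.float64(10.9)), (np.float64(26.1), np.float64(10.5)), (np.float64(41.3), np.float64(9.5))]
1.541 0.003 [(np.float64(6.4), np.float64(9.2)), (np.float64(19.4), np.float64(8.3)), (np.float64(25.9), np.float64(7.9)), (np.float64(41.1), np.float64(6.9))]
1.571 -0.003 [(np.float64(6.5), np.float64(10.3)), (np.float64(19.5), np.float64(9.4)), (np.float64(26.0), np.float64(9.0)), (np.float64(41.2), np.float64(8.0))]
1.571 0.003 [(np.float64(6.3), np.float64(7.7)), (np.float64(19.3), np.float64(6.9)), (np.float64(25.8), np.float64(6.5)), (np.float64(41.0), np.float64(5.5))]
1.601 -0.003 [(np.float64(6.4), np.float64(8.9)), (np.float64(19.4), np.float64(8.0)), (np.float64(25.9), np.float64(7.6)), (np.float64(41.1), np.float64(6.6))]
1.601 0.003 [(np.float64(6.2), np.float64(6.3)), (np.float64(19.2), np.float64(5.5)), (np.float64(25.7), np.float64(5.0)), (np.float64(40.9), np.float64(4.0))]
bot [(np.float64(6.0), np.float64(18.9)), (np.float64(17.8), np.float64(18.1)), (np.float64(29.6), np.float64(17.3)), (np.float64(37.5), np.float64(16.8))]
8 [180, 180, 180, 180, 180, 179, 175, 179, 177, 148, 106, 96, 100, 98, 93, 98, 112, 103, 82, 89, 105, 117, 121, 121]
12 [180, 180, 180, 180, 181, 177, 164, 165, 174, 147, 100, 96, 101, 100, 97, 102, 124, 127, 110, 102, 109, 119, 121, 122]
20 [178, 179, 179, 179, 180, 182, 186, 185, 159, 121, 97, 98, 100, 100, 101, 104, 104, 114, 118, 109, 112, 120, 122, 121]
28 [180, 178, 179, 180, 178, 168, 170, 177, 148, 105, 96, 99, 97, 92, 94, 112, 120, 110, 102, 110, 117, 122, 119, 121]
34 [178, 180, 179, 173, 164, 148, 130, 122, 108, 98, 98, 99, 98, 99, 97, 101, 114, 115, 105, 113, 119, 119, 120, 120]
[ 0.1384  0.4822 -0.009 ] [-1.5169  0.1977  6.5958] [ 0.0034 -0.0002 -1.    ]
```

View pics/f1.png

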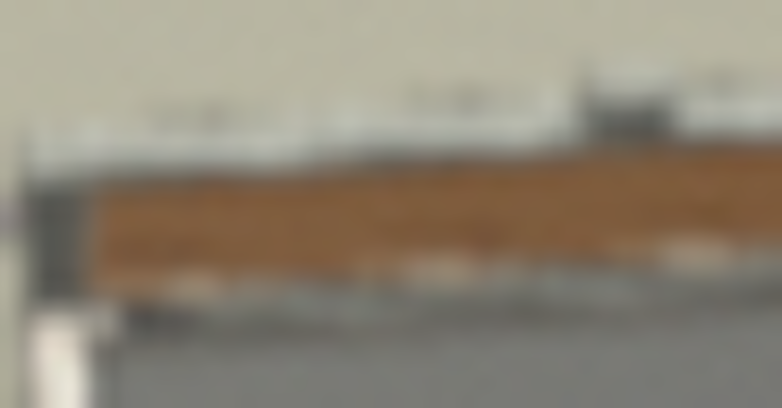

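Both checks put the cover slightly past upright: the image gives about 1.585 and the arm kinematics about 1.583. I'll trim it back.

```bash
python3 - <<'E'
from h import *
t=at(math.pi/2)
for dx in (-.0007,-.0014):
    arm.line_to((t+dx*ux+[0,0,.0005*(1 if dx>-.001 else 2)]).tolist(),velocity=.005)
    arm.pause(.4)
    p=np.array(arm.read_tool_pos()); g=p+.054*Rn.from_quat(arm.read_eef_rot()).as_matrix()[:,0]
    print(arm.read_time(),p,ang(p),"grasp dx along ux",(g-C)@ux,arm.read_ft_force())
im=snapshot("top")[182:206,276:322]
g=cv2.cvtColor(im,cv2.COLOR_BGR2GRAY)
for c in (8,12,20,28): print(c,g[5:12,c].tolist())
E
# hinge-x check from the shut picture: compare column profiles of cover edges
python3 - <<'E'
from h import *
g=cv2.cvtColor(cv2.imread("pics/top0.png"),cv2.COLOR_BGR2GRAY)
for y in (.06,.045,.02,-.02,-.04):
    r=proj("top",cov(0,y,.003,0)); f=proj("top",cov(.112,y,.003,0))
    print(y,np.round(r,1),np.round(f,1)); c=int(round(r[0])); print("rear",int(r[1])-6,g[int(r[1])-6:int(r[1])+9,c].tolist()); c=int(round(f[0])); print("front",int(f[1])-6,g[int(f[1])-6:int(f[1])+7,c].tolist())
E
```

```text
22.3 [ 0.601  -0.0534  0.2121] (1.5700599083304505, 0.10396666416228499) grasp dx along ux 1.864662542523638e-05 [-0.5897  1.8903  4.8508]
23.025 [ 0.5997 -0.0535  0.2121] (1.5579016802472327, 0.10399309848873693) grasp dx along ux -0.0013346123752505225 [-0.3261  0.7219  3.0637]
8 [179, 180, 181, 183, 181, 162, 126]
12 [179, 180, 176, 179, 179, 150, 105]
20 [180, 180, 179, 182, 182, 153, 108]
28 [178, 169, 171, 176, 148, 103, 94]
0.06 [282.  199.5] [285.  243.6]
rear 193 [160, 161, 158, 141, 124, 141, 167, 159, 130, 135, 155, 158, 155, 142, 128]
front 237 [118, 119, 139, 157, 160, 156, 150, 154, 146, 143, 157, 159, 158]
0.045 [287.9 199.1] [291.  243.2]
rear 193 [159, 159, 161, 159, 150, 144, 136, 135, 146, 158, 159, 158, 159, 147, 125]
front 237 [125, 141, 156, 158, 160, 160, 153, 144, 152, 160, 159, 158, 157]
0.02 [297.7 198.5] [301.  242.6]
rear 192 [160, 159, 160, 158, 149, 144, 148, 142, 140, 151, 156, 160, 158, 141, 117]
front 236 [121, 128, 145, 157, 160, 157, 141, 139, 139, 129, 134, 135, 136]
-0.02 [313.5 197.4] [317.  241.5]
rear 191 [159, 160, 160, 159, 148, 142, 145, 144, 142, 152, 156, 161, 159, 140, 117]
front 235 [122, 133, 148, 157, 161, 162, 151, 126, 105, 113, 131, 136, 136]
-0.04 [321.3 196.9] [325.  240.9]
rear 190 [160, 160, 160, 160, 158, 152, 149, 148, 151, 159, 160, 158, 157, 147, 132]
front 234 [118, 120, 140, 158, 160, 159, 160, 167, 146, 118, 136, 158, 162]
```

```bash
python3 - <<'E'
from h import *
t=at(math.pi/2)+[0,0,.001]
dx=-.0014
for i in range(8):
    p=np.array(arm.read_tool_pos()); a=ang(p)[0]
    print(round(dx,5),arm.read_time(),a,arm.read_ft_force())
    e=1.568-a
    if abs(e)<.003: break
    dx+=.103*e*.6
    arm.line_to((t+dx*ux).tolist(),velocity=.005); arm.pause(.4)
for i in range(3): arm.pause(.4); print(ang(arm.read_tool_pos()),arm.read_dq())
E
python3 ov.py g1 1.571
python3 - <<'E'
from h import *
im=snapshot("top")[182:206,276:322]
g=cv2.cvtColor(im,cv2.COLOR_BGR2GRAY)
for c in (8,12,20,28): print(c,g[5:12,c].tolist())
cv2.imwrite("pics/g2.png",snapshot("scene"))
E
```

```text
-0.0014 23.075 1.5575584870275636 [0.0416 1.1449 3.5621]
-0.00075 23.75 1.5628390866630621 [-2.2607  1.145   4.3742]
-0.00044 24.4 1.566602216286428 [-1.64    0.1555  4.0427]
(1.5663854207828445, 0.10399114904043169) [ 0.0003  0.0016 -0.001  -0.0007 -0.0006 -0.0002  0.0014]
(1.5668434005081866, 0.10399790626726202) [-0.0008 -0.0003  0.0007  0.0008  0.0004  0.0004 -0.0015]
(1.566575420327417, 0.10399709782676221) [ 0.0001  0.0002 -0.0014  0.0001  0.0004  0.0001 -0.    ]
scene px per .05rad [ 1.4663 -1.1943]
top px per .05rad [-0.1701 -2.3889]
8 [180, 177, 170, 172, 179, 150, 106]
12 [179, 179, 176, 177, 180, 152, 108]
20 [179, 180, 182, 178, 148, 107, 95]
28 [180, 176, 179, 184, 155, 108, 95]
```

View pics/g1_scene.png

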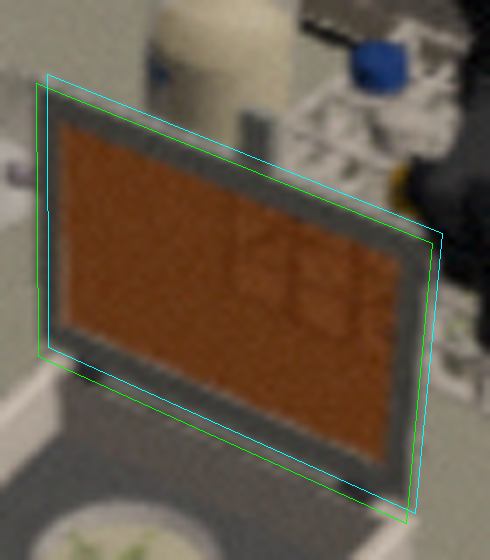

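View pics/g2.png

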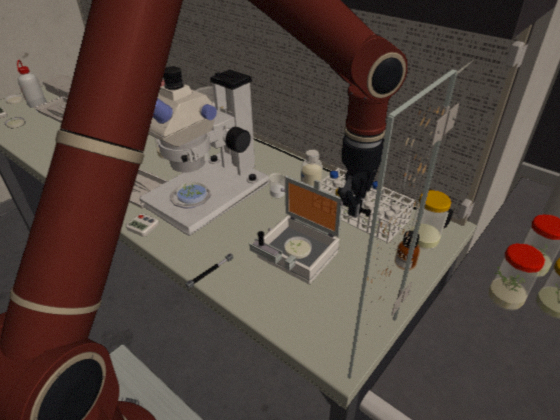

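Run:
```python
from h import *
print(arm.read_opening(),ang(arm.read_tool_pos()),arm.read_time())
ticket.finish_job()
```

```text
0.10014244796158626 (1.5663260315774248, 0.10396471609358637) 25.8
the job is handed in; nothing more can be done
```

I drew the bolt fully open, raised the cover by its peg to the balance point, and handed the job in at 25.8 s with the gripper still holding it there.

- **Bolt:** it travelled about 35 mm and met its stop, with the force rising to about 9 N. The picture shows the knob at the left end of its channel.
- **Cover:** the arm readings put it at about 1.566 rad, and the edge fit in the top picture at about 1.567, against a target of 1.571. I estimate those readings are good to about ±0.01 rad. The arm was standing still and the grip had not changed.
- **Disagreement on the arc:** the gripper's path did not follow an exact 103 mm radius. It read up to 105.7 mm midway, where the force peaked at about 16 N.
- **Overshoot:** the cover first stopped slightly past upright, at about 1.585 rad. My trim then brought it to about 1.558 before it settled. The grip held throughout, and it never dropped or toppled.
- **Surroundings:** nothing in the final pictures suggests the stay, the pane or the other things were touched or moved, though I did not measure their positions again.

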